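# Dunk the tea infuser and stand it on the saucer

## Task

Make the tea: pick the stick infuser up off its cork coaster by the wooden handle, lower it upright into the mug (the one with a handle) until the whole perforated basket is below the rim, and keep holding it there for about a second. Then lift it out and stand it upright on the flat floor of the white saucer, letting go only once it stands; never drop it or lay it over. Leave the mug, the saucer and the other lunch things standing where they are.

Things in the scene. Friction and masses are not known exactly. Their poses are not given: they have to be found in the camera images.
- infuser: Stick tea infuser, 175 mm tall, 140 g, standing upright. Below: a perforated steel basket, a cylinder 48 mm in diameter and 50 mm high with a flat underside; a cone up to 62 mm; a thin steel stem (10 mm); above, a round dark wooden handle 18 mm in diameter from 90 to 175 mm up. Origin: centre of the basket's flat underside; z runs up along the handle. It starts standing on the coaster.
- coaster: Square cork coaster, 100 x 100 x 6 mm, fixed to the table; the infuser starts on it. Origin: centre of its underside, on the table.
- mug: Green plastic mug with a side handle, 94 mm across, 95 mm high, wall 4 mm, floor about 5 mm thick, empty. Origin: centre of its underside; z up; the handle stands out along +y to 83 mm from the axis.
- mug_rim (a point): Centre of the mug's mouth, at rim height (95 mm above the table); z up along the mug's axis.
- saucer: Round white saucer, 136 mm across, 14 mm high, flat inner floor of 50 mm radius lying 6 mm above the table. Origin: centre of its underside; z up.
- tumbler: Green plastic tumbler of the mug's material but without a handle, 80 mm across, 85 mm high; not to be used. Origin: centre of its underside.
- bowl: Black soup bowl, 120 mm across, 62 mm high, a bystander. Origin: centre of its underside.
- tub: Clear open food tub, 110 x 150 x 40 mm (x, y, z), a bystander. Origin: centre of its underside.
- case: Flat grey chopstick case, 180 x 30 x 18 mm, long along its x, a bystander. Origin: centre of its underside.
Mind the look-alikes: they are no part of the job. What is shaped like the mug but pink or red is not meant.

How it is judged:
On the way:
1. the infuser, held in the fingers, is dipped in the mug with its whole basket below the rim, for half a second (z of infuser in the frame of mug_rim below -0.05 m and horizontal distance between infuser and mug_rim below 0.03 m and angle between infuser's own z axis and vertical below 0.5 rad and contact force between the fingers and infuser above 0.3 N), for 0.5 s.
At the end, for the whole second after the job is handed in: The infuser stands upright (within 7 degrees), released and at rest, with its flat underside on the saucer's inner floor (within 30 mm of the centre); the mug is upright, and the mug, saucer, tumbler, bowl, tub and chopstick case are within 50 mm of where they began (horizontal distance between infuser and saucer below 0.03 m and z of infuser in the frame of saucer between 0.002 and 0.012 m and angle between each of infuser, mug's own z axis and vertical below 0.12 rad and linear speed of infuser below 0.03 m/s and distance of each of mug, tumbler, bowl, tub, case, saucer from where it was at the start of the episode below 0.05 m); the robot touches nothing.
It fails at once if the infuser is let go in the air (more than about 50 mm above the table) (height (world z) of infuser above 0.05 m and contact force between the fingers and infuser below 0.02 N).
It fails at once if the infuser is laid over (tilted more than 45 degrees) (angle between infuser's own z axis and vertical above 0.785 rad).
It fails at once if the mug is tipped (over 20 degrees) or pushed more than 50 mm (angle between mug's own z axis and vertical above 0.35 rad or distance of mug from where it was at the start of the episode above 0.05 m).
It fails at once if the saucer, tumbler, bowl, tub or chopstick case is pushed more than 50 mm (distance of any of tumbler, bowl, tub, case, saucer from where it was at the start of the episode above 0.05 m).
It also fails if it takes over 54 s, if anything falls off the work surface, if the arm or the gripper's body presses on something with over 40 N, if the wrist force passes 120 N, or if a joint passes its speed limit or range.

## Robot

A 6-joint arm with a two-finger parallel gripper is mounted at the origin on the work surface. World frame = base frame: x ahead of the robot, y to its left, z up, the work surface at z = 0. Lengths are in m, angles in rad, forces in N, time in s.
With the tool pointing down it reaches from about 0.375 to 0.925 m from the base axis. Payload 5.7 kg.
Tool frame: the origin (TCP) lies between the finger pads; the fingertips stand 19 mm ahead of it and the grasp point (between the pads) is the TCP; z points along the fingers, y is the line along which they close (so a half turn about z gives the same grasp; the last joint's range is limited). The gripper opens to 85 mm and grips with 20 to 120 N. Pads are 22 mm wide; open, the fingers measure 114 mm over their backs; the gripper's body (76 mm by 85 mm) begins 54 mm behind the grasp point. The pads swing forward as they close: fully open they stand 13 mm farther back than shut.
Start: joints at [1.178, 0.359, 1.51, -0, 1.272, -0.115], TCP at [0.165, 0.577, 0.23] pointing down, gripper open.
Joint ranges: [-2.97, 2.97], [-1.01, 2.36], [0.21, 2.38], [-0.96, 4.11], [0.2, 2.71], [-2.98, 2.98]. Speed limits (rad/s): [2.39, 2.39, 3.14, 3.14, 3.14, 3.14].

## Interface

Orientations are given as a rotation vector (axis times angle).
In Python, from plant import env gives the robot as it stands.
- The arm moves only by the tool step_arm, never from a script. Its argument "commands" is a list of rows, each a list of 5 numbers: the closure in counts, from 0 (fully open) to 255 (shut), then the shift along the tool's x, y, z in mm, then the turn about the tool's z in rad. A call has 1 to 12 rows; each row shifts and turns the commanded pose from where the row before left it, along the tool's axes as they then stand; what a row does not reach is not made up. A row lasts 1/10 s, in which the tool goes at most 50 mm and 8.59 degrees, less where a joint would pass 70% of its speed; a pose out of reach is approached as far as the arm can. A call with a gripper value outside its range is refused whole. The fingers move at their own pace and stop on an object; the grip force is fixed at half the most. Time passes only in rows, so rows that do not move let the fingers close. It gives the time, the measured TCP pose, the force, the opening and the grip force at its end, in the units of the state.
- env.observe(): the state, without advancing time (a new reading comes with each control period).
- env.get_image(name): name is "side" or "top"; returns the picture (384x512x3 uint8, blue, green, red); there is no depth.
- env.get_calibration(name): a dict with "intrinsics" (3x3 intrinsics, pixels), "cam_to_world" (4x4, takes a point from camera to world coordinates). Camera axes: x right, y up, looking along -z (the intrinsics and any distortion apply to the point x, -y, -z); pixel columns grow to the right and rows downward; lengths in m; the calibration is good to about 2 mm. A picture is of the moment at which its call begins. get_calibration takes no time and is no camera call.
- env.finish_job(): hands the job in; it is judged then, once.
Trained networks look in the newest picture that a camera, given by its name, has taken for a name from the list of things; names that differ only in an ending like _2 or _b are one class to them, and where a whole thing is asked for, a point or a joint stands for the part that bears it (a point fixed in the world has none). Each returns a list of dicts, best first, with "confidence" (0 to 1); they miss things now and then, are a little off and sometimes report something else, mostly with a low value. They report only what shows in the picture. A call takes as long as a camera call. They do not tell look-alikes from the thing itself.
- env.boxes_of(camera, name): "point" ([column, row] in pixels, amid what is visible of it).
- env.silhouettes(camera, name): "mask" (384x512 bool, what is visible of it) and "point" ([column, row] in pixels, amid what is visible of it).
- env.mark_of(camera, name): "point" ([column, row] in pixels: a listed point, or the origin of a listed thing).
The state is a dict: "t": time; "q": joint angles; "joint_velocities": joint speeds; "joint_efforts": joint torques, N m; "tcp_pos": TCP position; "eef_rot": TCP orientation; "wrist_force": force on the tool from outside, world axes, zero at the start; "wrist_torque": the same for the moment, N m; "grip_width": finger opening in m; "grip_force": force on a finger pad.
Only numpy, scipy, OpenCV 4.12 (cv2) and the standard library are available. Lean on these libraries where they do the work, as an engineer would, in place of code of your own. Each camera call takes 0.05 s, during which the arm holds its last target. There are 200 camera calls.

## Working session

There is one attempt and no reset: what is moved stays moved. The work goes in short steps, Python scripts to look and compute and a tool call to move; the robot and the scene stay as the last step left them, time stands still between calls to the robot, and variables do not carry over. Pictures are saved under pics/ and viewed, at most 10 in all, crops included, and the job is handed in when it is done.

Besides the shell and the picture viewer there is one more tool, called after "Request:" by a JSON object that holds its "op" and its "data", one argument or row to a line. step_arm: Moves the arm, as the interface text tells. Its arguments: {"type":"object","properties":{"commands":{"type":"array","items":{"type":"array","items":{"type":"number"}}}},"required":["commands"]}

```bash
mkdir -p pics
cat > h.py <<'E'
import numpy as np, cv2
from plant import env
def ray(cam,p):
    c=env.get_calibration(cam);K=np.array(c["intrinsics"]);T=np.array(c["cam_to_world"])
    d=np.linalg.solve(K,[p[0],p[1],1]);d=T[:3,:3]@(d*[1,-1,-1]);return T[:3,3],d
def at(cam,p,z):
    o,d=ray(cam,p);return (o+d*(z-o[2])/d[2]).round(4)
def proj(cam,X):
    c=env.get_calibration(cam);K=np.array(c["intrinsics"]);T=np.array(c["cam_to_world"])
    v=(T[:3,:3].T@(np.array(X)-T[:3,3]))*[1,-1,-1];v=K@v;return v[:2]/v[2]
E
python3 - <<'E'
from h import *
a=env.get_image("top");b=env.get_image("side")
cv2.imwrite("pics/top.png",a);cv2.imwrite("pics/side.png",b)
for n,z in [("infuser",.006),("coaster",0),("mug",0),("mug_rim",.095),("saucer",0),("tumbler",0),("bowl",0),("tub",0),("case",0)]:
  for c in ("top","side"):
    for r in env.mark_of(c,n)[:3]: print(n,c,np.round(r["point"]),round(r["confidence"],2),at(c,r["point"],z))
for c in("top","side"):print(np.array(env.get_calibration(c)["cam_to_world"])[:3].round(3))
s=env.observe();print({k:np.round(s[k],3) for k in("t","tcp_pos","eef_rot","grip_width")})
E
```

```text
infuser top [288. 135.] 0.6 [ 0.6825 -0.0616  0.006 ]
infuser top [258. 215.] 0.5 [0.464  0.0258 0.006 ]
infuser side [300. 231.] 0.8 [ 0.6619 -0.0903  0.006 ]
coaster top [293. 141.] 0.83 [ 0.6679 -0.0763  0.    ]
coaster side [297. 229.] 0.63 [ 0.6602 -0.0682  0.    ]
mug top [172. 209.] 0.97 [0.4852 0.2615 0.    ]
mug top [126. 155.] 0.94 [0.64   0.3895 0.    ]
mug top [188. 272.] 0.64 [0.3142 0.2196 0.    ]
mug side [251. 162.] 0.8 [0.6304 0.3707 0.    ]
mug side [177. 198.] 0.7 [0.3234 0.2045 0.    ]
mug side [218. 182.] 0.65 [0.4783 0.2614 0.    ]
mug_rim top [111. 147.] 0.96 [0.6414 0.3922 0.095 ]
mug_rim top [164. 205.] 0.94 [0.4913 0.2593 0.095 ]
mug_rim top [111. 280.] 0.79 [0.3107 0.3896 0.095 ]
mug_rim side [170. 176.] 0.89 [0.3074 0.1969 0.095 ]
mug_rim side [251. 140.] 0.86 [0.6327 0.3726 0.095 ]
mug_rim side [163. 149.] 0.84 [0.3058 0.3957 0.095 ]
saucer top [260. 210.] 0.92 [0.4763 0.0209 0.    ]
saucer side [228. 220.] 0.83 [ 0.4617  0.0315 -0.    ]
tumbler top [381. 203.] 0.95 [ 0.489  -0.3124  0.    ]
tumbler side [268. 298.] 0.94 [ 0.4924 -0.3155  0.    ]
bowl top [198. 122.] 0.68 [0.7282 0.1873 0.    ]
bowl side [286. 185.] 0.87 [0.7086 0.1799 0.    ]
tub top [378. 122.] 0.81 [ 0.7157 -0.3161  0.    ]
tub side [345. 283.] 0.73 [ 0.702 -0.321  0.   ]
tub side [219. 181.] 0.73 [0.4818 0.2731 0.    ]
case side [230. 204.] 0.59 [0.4908 0.1172 0.    ]
[[-0.024  0.996 -0.088  0.44 ]
 [-1.    -0.025 -0.004  0.02 ]
 [-0.006  0.088  0.996  1.027]]
[[ 0.967  0.156 -0.2    0.258]
 [-0.253  0.539 -0.804 -1.071]
 [-0.017  0.828  0.56   0.848]]
{'t': np.float64(1.0), 'tcp_pos': array([0.165, 0.577, 0.23 ]), 'eef_rot': array([-0.435, -3.111,  0.   ]), 'grip_width': np.float64(0.086)}
```

View pics/top.png

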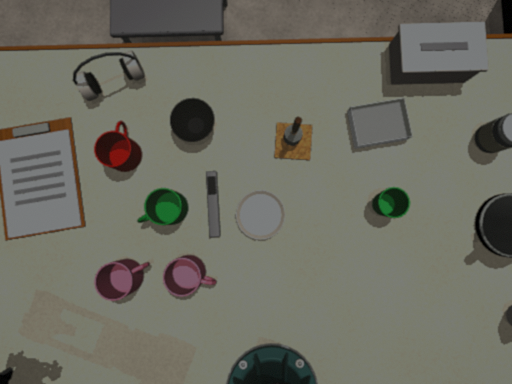

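View pics/side.png

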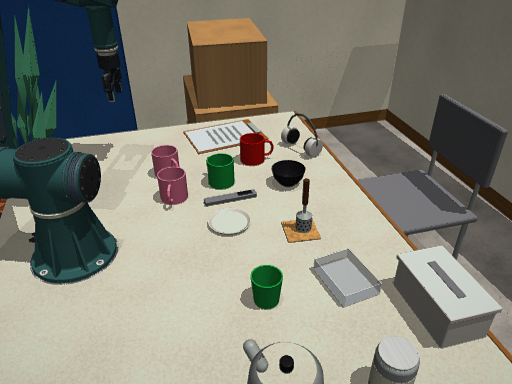

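The green mug is at top-view (165,206) with its handle lower-left. The saucer is at (260,216), and the infuser on its coaster is at (293,135). The red and pink mugs are the look-alikes. Next I refine the positions by fitting silhouettes in both views.

```bash
cat >> h.py <<'E'
from scipy.optimize import minimize
def render(cam,xy,z0,secs):
    m=np.zeros((384*4,512*4),np.uint8);t=np.linspace(0,2*np.pi,40)
    for r,za,zb in secs:
        P=[proj(cam,[xy[0]+r*np.cos(a),xy[1]+r*np.sin(a),z0+z])*4+1.5 for a in t for z in(za,zb)]
        cv2.fillConvexPoly(m,cv2.convexHull(np.round(P).astype(np.int32)),1)
    return cv2.resize(m.astype(np.float32),(512,384),interpolation=cv2.INTER_AREA)
def fit(masks,xy,z0,secs):
    f=lambda p:sum(np.abs(render(c,p,z0,secs)-m).sum() for c,m in masks.items())
    r=minimize(f,xy,method="Nelder-Mead",options=dict(initial_simplex=np.array(xy)+[[0,0],[.012,0],[0,.012]],xatol=2e-4,fatol=.5))
    return r.x.round(4),round(r.fun),[int(m.sum()) for m in masks.values()]
SEC=dict(infuser=[(.024,0,.05),(.014,.05,.062),(.005,.06,.09),(.009,.09,.175)],mug=[(.047,0,.095)],saucer=[(.05,.0,.004),(.068,.013,.014)],
 tumbler=[(.04,0,.085)],bowl=[(.06,.055,.062),(.035,0,.01)])
def mask(c,n,px):
    L=env.silhouettes(c,n)
    L=[r for r in L if np.hypot(*(np.array(r["point"])-px))<22]
    return L[0]["mask"].astype(np.float32) if L else None
E
python3 - <<'E'
from h import *
env.get_image("top");env.get_image("side")
for n,xy,z0 in[("infuser",(.665,-.072),.006),("mug",(.488,.26),0),("saucer",(.468,.024),0)]:
  h={"infuser":.05,"mug":.05,"saucer":.01}[n]
  M={c:mask(c,n,proj(c,[*xy,z0+h])) for c in("top","side")}
  M={c:m for c,m in M.items() if m is not None}
  print(n,fit(M,xy,z0,SEC[n]))
  for c in M: print("  ",c,fit({c:M[c]},xy,z0,SEC[n]))
for n in("coaster",):
  for c in("top","side"):
    for r in env.silhouettes(c,n)[:1]:
      p=cv2.minAreaRect(np.argwhere(r["mask"])[:,::-1].astype(np.float32));print(n,c,at(c,p[0],.006),[at(c,q,.006)[:2] for q in cv2.boxPoints(p)])
E
```

```text
Traceback (most recent call last):
  File "h.py", line 20, in fit
    r=minimize(f,xy,method="Nelder-Mead",options=dict(initial_simplex=np.array(xy)+[[0,0],[.012,0],[0,.012]],xatol=2e-4,fatol=.5))
  File "h.py", line 19, in <lambda>
    f=lambda p:sum(np.abs(render(c,p,z0,secs)-m).sum() for c,m in masks.items())
               ~~~^^^^^^^^^^^^^^^^^^^^^^^^^^^^^^^^^^^^^^^^^^^^^^^^^^^^^^^^^^^^^^
  File "h.py", line 19, in <genexpr>
    f=lambda p:sum(np.abs(render(c,p,z0,secs)-m).sum() for c,m in masks.items())
                          ~~~~~~^^^^^^^^^^^^^
  File "h.py", line 15, in render
    P=[proj(cam,[xy[0]+r*np.cos(a),xy[1]+r*np.sin(a),z0+z])*4+1.5 for a in t for z in(za,zb)]
       ~~~~^^^^^^^^^^^^^^^^^^^^^^^^^^^^^^^^^^^^^^^^^^^^^^^^
  File "h.py", line 9, in proj
    c=env.get_calibration(cam);K=np.array(c["intrinsics"]);T=np.array(c["cam_to_world"])
ValueError: time passes only in moves, steps and waits
```

```bash
python3 - <<'E'
s=open("h.py").read().replace("env.get_calibration(cam)","cal(cam)").replace("def ray","import functools\n@functools.cache\ndef cal(cam): return env.get_calibration(cam)\ndef ray",1)
open("h.py","w").write(s)
E
cat > m.py <<'E'
from h import *
env.get_image("top");env.get_image("side")
for n,xy,z0 in[("infuser",(.665,-.072),.006),("mug",(.488,.26),0),("saucer",(.468,.024),0)]:
  h={"infuser":.05,"mug":.05,"saucer":.01}[n]
  M={c:mask(c,n,proj(c,[*xy,z0+h])) for c in("top","side")}
  M={c:m for c,m in M.items() if m is not None}
  print(n,fit(M,xy,z0,SEC[n]))
  for c in M: print("  ",c,fit({c:M[c]},xy,z0,SEC[n]))
for n in("coaster",):
  for c in("top","side"):
    for r in env.silhouettes(c,n)[:1]:
      p=cv2.minAreaRect(np.argwhere(r["mask"])[:,::-1].astype(np.float32));print(n,c,at(c,p[0],.006),[at(c,q,.006)[:2] for q in cv2.boxPoints(p)])
print(env.observe()["t"])
E
python3 m.py
```

```text
infuser (array([ 0.6765, -0.0735]), 183, [340, 422])
   top (array([ 0.678 , -0.0734]), 61, [340])
   side (array([ 0.6762, -0.0744]), 118, [422])
mug (array([0.4891, 0.263 ]), 211, [1314, 906])
   top (array([0.4899, 0.2653]), 141, [1314])
   side (array([0.4882, 0.2574]), 40, [906])
saucer (array([0.4657, 0.0184]), 167, [1969, 845])
   top (array([0.4657, 0.0191]), 51, [1969])
   side (array([0.4632, 0.014 ]), 81, [845])
coaster top [ 0.6661 -0.0769  0.006 ] [array([ 0.6182, -0.0226]), array([ 0.7211, -0.0296]), array([ 0.7143, -0.1316]), array([ 0.6116, -0.1238])]
coaster side [ 0.6639 -0.0842  0.006 ] [array([ 0.6222, -0.0261]), array([ 0.7367, -0.0359]), array([ 0.7035, -0.1391]), array([ 0.5965, -0.129 ])]
1.7
```

Request:
{"op": "step_arm", "data": {
  "commands": [
    [0,-33.5,-24.3,-2],
    [0,-33.5,-24.3,-2,0]
  ]
}}

```text
invalid input at $.commands[0]: expected 5 numbers
```

Request:
{"op": "step_arm", "data": {
  "commands": [
    [0,-20,-14.5,-2,0],
    [0,-33.5,-24.3,-2,0],
    [0,-33.5,-24.3,-2,0],
    [0,-33.5,-24.3,-2,0],
    [0,-33.5,-24.3,-2,0],
    [0,-33.5,-24.3,0,0],
    [0,-33.5,-24.3,0,0],
    [0,-33.5,-24.3,0,0],
    [0,-33.5,-24.3,0,0],
    [0,-33.5,-24.3,0,0],
    [0,-33.5,-24.3,0,0],
    [0,-33.5,-24.3,0,0]
  ]
}}

```text
t: 2.9
tcp_pos: [0.4618, 0.198, 0.2404]
eef_rot: [0.435, 3.111, 0.0]
wrist_force: [1.0, -0.0, 0.4]
grip_width: 0.0851
grip_force: 0.0
```

Request:
{"op": "step_arm", "data": {
  "commands": [
    [0,-33.5,-24.3,0,0],
    [0,-33.5,-24.3,0,0],
    [0,-33.5,-24.3,0,0],
    [0,-33.5,-24.3,0,0],
    [0,-33.5,-24.3,0,0],
    [0,-33.5,-24.3,0,0],
    [0,-33.5,-24.3,0,0],
    [0,-30,-22,0,0],
    [0,-18,-13,0,0],
    [0,0,0,0,0],
    [0,0,0,0,0]
  ]
}}

```text
t: 4.0
tcp_pos: [0.6759, -0.0753, 0.2397]
eef_rot: [-0.436, -3.11, -0.001]
wrist_force: [0.1, 0.6, -0.7]
grip_width: 0.0855
grip_force: 0.0
```

Request:
{"op": "step_arm", "data": {
  "commands": [
    [0,0,0,15,0],
    [0,0,0,25,0],
    [0,0,0,25,0],
    [0,0,0,19,0],
    [0,0,0,10,0],
    [0,0,0,0,0]
  ]
}}

```text
t: 4.6
tcp_pos: [0.6743, -0.074, 0.1441]
eef_rot: [-0.433, -3.108, -0.0]
wrist_force: [-0.9, -0.6, 0.7]
grip_width: 0.0854
grip_force: 0.0
```

Run:
```python
from h import *
print(env.observe()["tcp_pos"],env.observe()["wrist_force"])
b=env.get_image("side");a=env.get_image("top")
x,y=map(int,proj("side",[.677,-.074,.1]));u,v=map(int,proj("top",[.677,-.074,.15]))
f=lambda i,x,y:cv2.resize(i[y-50:y+50,x-50:x+50],(400,400),interpolation=cv2.INTER_CUBIC)
cv2.imwrite("pics/g.png",np.hstack([f(b,x,y),f(a,u,v)]))
```

```text
[ 0.67433638 -0.07398591  0.14414463] [-0.85615868 -0.62885798  0.72404192]
```

View pics/g.png

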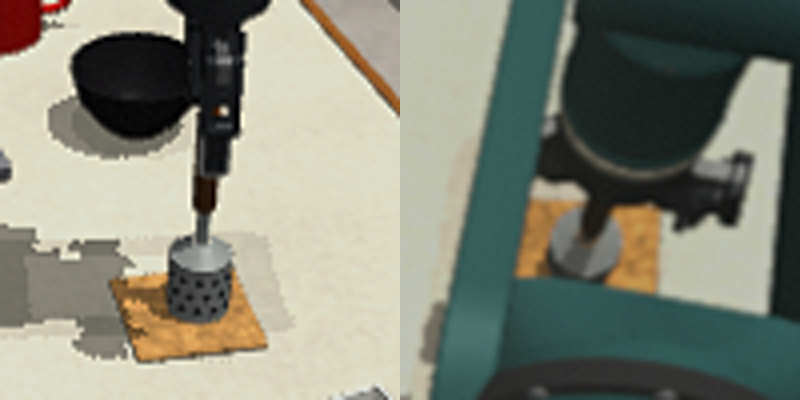

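The handle stands between the fingers, with its exposed part at (205,190) in the side half. I nudge 2 mm and close.

Request:
{"op": "step_arm", "data": {
  "commands": [
    [0,-2,0.5,-1,0],
    [60,0,0,0,0],
    [120,0,0,0,0],
    [160,0,0,0,0],
    [200,0,0,0,0],
    [255,0,0,0,0],
    [255,0,0,0,0],
    [255,0,0,0,0]
  ]
}}

```text
t: 5.5
tcp_pos: [0.6785, -0.0753, 0.1474]
eef_rot: [0.435, 3.111, 0.0]
wrist_force: [-0.3, 1.2, 2.2]
grip_width: 0.0167
grip_force: 58.6
```

Request:
{"op": "step_arm", "data": {
  "commands": [
    [255,0,0,-8,0],
    [255,0,0,-15,0],
    [255,0,0,-20,0],
    [255,0,0,-25,0],
    [255,0,0,-25,0],
    [255,0,0,-15,0],
    [255,0,0,-8,0],
    [255,0,0,0,0]
  ]
}}

```text
t: 6.3
tcp_pos: [0.6789, -0.0755, 0.2646]
eef_rot: [0.435, 3.109, -0.001]
wrist_force: [1.2, 0.6, -1.7]
grip_width: 0.0164
grip_force: 58.5
```

```bash
cat >> h.py <<'E'
from scipy.spatial.transform import Rotation as Ro
def delta(tgt):
    s=env.observe();R=Ro.from_rotvec(s["eef_rot"]).as_matrix()
    return s["t"],s["tcp_pos"].round(4),(R.T@(np.array(tgt)-s["tcp_pos"])*1000).round(1)
SECL=SEC["infuser"][:3]+[(.009,.09,.118)]
def cmp(xy,z0,fn):
    o=[]
    for c in("top","side"):
        im=env.get_image(c);x,y=map(int,proj(c,[*xy,z0+.06]));x=min(max(x,50),462)
        m=(render(c,xy,z0,SECL)>.5).astype(np.uint8)
        big=cv2.resize(im[y-50:y+50,x-50:x+50],(400,400),interpolation=cv2.INTER_CUBIC)
        cs,_=cv2.findContours(cv2.resize(m[y-50:y+50,x-50:x+50],(400,400)),0,1);cv2.drawContours(big,cs,-1,(0,0,255),1);o.append(big)
    cv2.imwrite(fn,np.hstack(o))
E
python3 - <<'E'
from h import *
p=env.observe()["tcp_pos"];cmp(p[:2],p[2]-.141,"pics/l.png")
print(delta([.489,.259,.265]))
for c in("side",):
  m=mask(c,"infuser",proj(c,[p[0],p[1],p[2]-.08]))
  if m is not None: print(fit({c:m},p[:2],p[2]-.141,SECL))
E
```

```text
(6.4, array([ 0.6778, -0.0753,  0.2623]), array([273.2, 269.7,  -2.4]))
(array([ 0.6725, -0.0801]), 66, [504])
```

View pics/l.png

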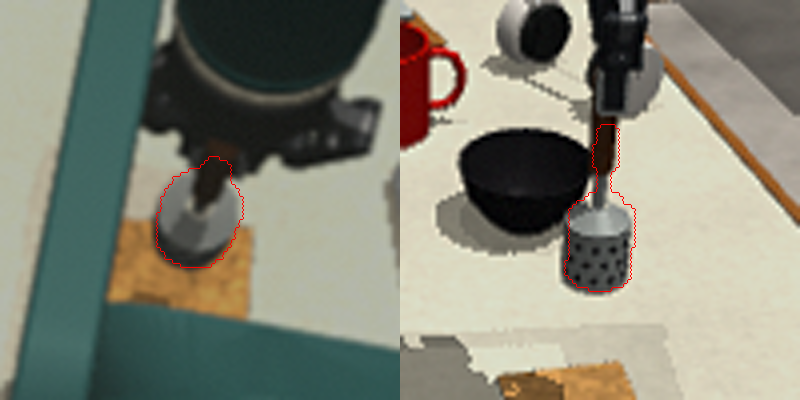

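The infuser hangs upright in the grip within a few mm of the model; its basket is at (597,248) in the side half. I move it over to the mug.

Request:
{"op": "step_arm", "data": {
  "commands": [
    [255,8,8,0,0],
    [255,16,16,0,0],
    [255,22,22,0,0],
    [255,26,26,0,0],
    [255,28,28,0,0],
    [255,30,30,0,0],
    [255,30,30,0,0],
    [255,30,30,0,0],
    [255,28,28,0,0],
    [255,24,24,0,0],
    [255,18,18,0,0],
    [255,10,10,0,0]
  ]
}}

```text
t: 7.65
tcp_pos: [0.4903, 0.2602, 0.2625]
eef_rot: [-0.431, -3.11, 0.001]
wrist_force: [0.4, 0.1, -0.9]
grip_width: 0.0165
grip_force: 58.6
```

Request:
{"op": "step_arm", "data": {
  "commands": [
    [255,0,0,0,0],
    [255,0,0,0,0],
    [255,0,0,0,0]
  ]
}}

```text
t: 7.95
tcp_pos: [0.4934, 0.2573, 0.263]
eef_rot: [0.437, 3.111, -0.001]
wrist_force: [-0.9, -0.8, -0.5]
grip_width: 0.0165
grip_force: 58.6
```

Run:
```python
from h import *
p=env.observe()["tcp_pos"];cmp(p[:2],p[2]-.142,"pics/m.png")
print(delta([.491,.260,.164]))
for c in("side","top"):
  m=mask(c,"infuser",proj(c,[p[0],p[1],p[2]-.08]))
  if m is not None: print(c,fit({c:m},p[:2],p[2]-.142,SECL))
for n,xy in(("mug",(.489,.259)),("tumbler",(.489,-.313)),("bowl",(.715,.183))):
  m=mask("side",n,proj("side",[*xy,.04]))
  if m is not None: print(n,fit({"side":m},xy,0,SEC[n]))
```

```text
(8.05, array([0.4934, 0.2573, 0.2631]), array([ 3.1,  1.9, 99.1]))
side (array([0.4906, 0.2546]), 48, [373])
top (array([0.4886, 0.2532]), 329, [140])
mug (array([0.4874, 0.2545]), 63, [866])
tumbler (array([ 0.4885, -0.3109]), 267, [1100])
bowl (array([0.7145, 0.1891]), 122, [659])
```

View pics/m.png

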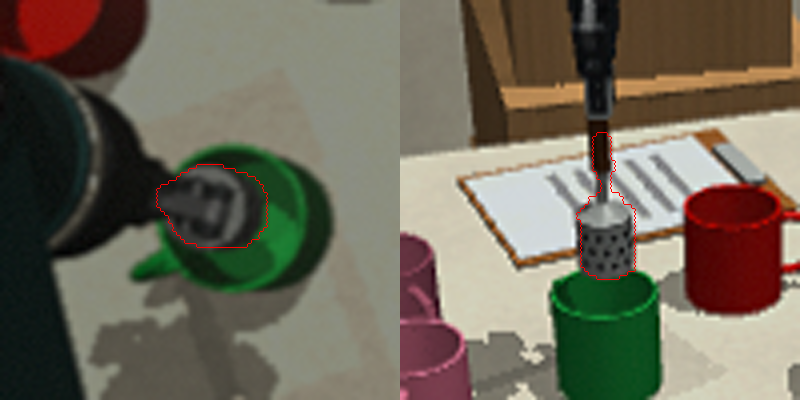

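The basket sits centred above the green mug's mouth, both near column 606 in the side half. I dip and hold.

Request:
{"op": "step_arm", "data": {
  "commands": [
    [255,2,0,6,0],
    [255,0,0,12,0],
    [255,0,0,16,0],
    [255,0,0,18,0],
    [255,0,0,18,0],
    [255,0,0,16,0],
    [255,0,0,10,0],
    [255,0,0,4,0],
    [255,0,0,0,0],
    [255,0,0,0,0],
    [255,0,0,0,0],
    [255,0,0,0,0]
  ]
}}

```text
t: 9.5
tcp_pos: [0.4913, 0.2591, 0.1639]
eef_rot: [0.435, 3.11, 0.001]
wrist_force: [0.0, 0.5, -2.3]
grip_width: 0.0164
grip_force: 58.6
```

Request:
{"op": "step_arm", "data": {
  "commands": [
    [255,0,0,0,0],
    [255,0,0,0,0],
    [255,0,0,0,0],
    [255,0,0,0,0],
    [255,0,0,0,0],
    [255,0,0,0,0],
    [255,0,0,0,0],
    [255,0,0,0,0],
    [255,0,0,0,0]
  ]
}}

```text
t: 10.4
tcp_pos: [0.4908, 0.2589, 0.1632]
eef_rot: [-0.435, -3.111, 0.0]
wrist_force: [-0.6, 0.5, -1.0]
grip_width: 0.0165
grip_force: 58.6
```

Run:
```python
from h import *
b=env.get_image("side");x,y=map(int,proj("side",[.489,.259,.12]))
cv2.imwrite("pics/d.png",cv2.resize(b[y-50:y+50,x-50:x+50],(400,400),interpolation=cv2.INTER_CUBIC))
print(env.observe()["tcp_pos"])
```

```text
[0.49082414 0.25890966 0.16318131]
```

View pics/d.png

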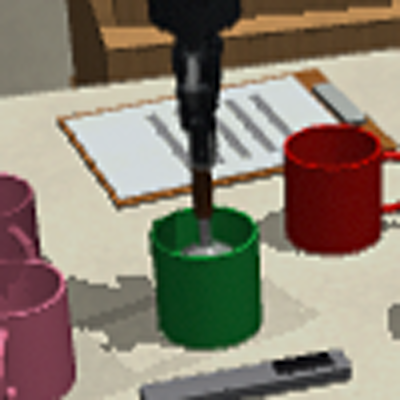

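The basket is inside the mug with its cone below the rim, at (212,245). I lift out and move to the saucer.

Request:
{"op": "step_arm", "data": {
  "commands": [
    [255,0,0,-6,0],
    [255,0,0,-14,0],
    [255,0,0,-20,0],
    [255,0,0,-20,0],
    [255,0,0,-20,0],
    [255,0,0,-14,0],
    [255,0,0,-6,0],
    [255,0,0,0,0],
    [255,0,0,0,0]
  ]
}}

```text
t: 11.35
tcp_pos: [0.4904, 0.2588, 0.2626]
eef_rot: [-0.435, -3.111, 0.001]
wrist_force: [-0.6, 0.1, -1.7]
grip_width: 0.016
grip_force: 58.6
```

Request:
{"op": "step_arm", "data": {
  "commands": [
    [255,-2,-10,0,0],
    [255,-4,-20,0,0],
    [255,-5,-28,0,0],
    [255,-6,-32,0,0],
    [255,-6,-34,0,0],
    [255,-6,-34,0,0],
    [255,-5,-32,0,0],
    [255,-4,-24,0,0],
    [255,-3,-14,0,0],
    [255,-1,-8,0,0],
    [255,0,0,0,0],
    [255,0,0,0,0]
  ]
}}

```text
t: 12.55
tcp_pos: [0.4663, 0.0207, 0.2629]
eef_rot: [-0.435, -3.111, -0.001]
wrist_force: [0.0, 0.4, -1.1]
grip_width: 0.0163
grip_force: 58.7
```

Request:
{"op": "step_arm", "data": {
  "commands": [
    [255,0,0,8,0],
    [255,0,0,16,0],
    [255,0,0,20,0],
    [255,0,0,20,0],
    [255,0,0,14,0],
    [255,0,0,8,0],
    [255,0,0,4,0],
    [255,0,0,0,0],
    [255,0,0,0,0]
  ]
}}

```text
t: 13.45
tcp_pos: [0.467, 0.0205, 0.1737]
eef_rot: [0.434, 3.11, -0.0]
wrist_force: [-0.2, 0.0, -0.6]
grip_width: 0.0163
grip_force: 58.7
```

Run:
```python
from h import *
s=env.observe();p=s["tcp_pos"];print(p,s["wrist_force"]);cmp(p[:2],p[2]-.142,"pics/s.png")
print(delta([.467,.02,.148]))
for c in("side","top"):
  for n,h in(("infuser",p[2]-.08),("saucer",.01)):
    m=mask(c,n,proj(c,[p[0],p[1],h]))
    if m is not None: print(c,n,fit({c:m},p[:2],p[2]-.142 if n=="infuser" else 0,SECL if n=="infuser" else SEC[n]))
```

```text
[0.4670097  0.02052278 0.17367881] [-0.16587457  0.03953123 -0.6105757 ]
(13.55, array([0.4671, 0.0204, 0.1739]), array([ 0. , -0.4, 25.9]))
side infuser (array([0.4646, 0.019 ]), 48, [408])
side saucer (array([0.4659, 0.0135]), 213, [713])
```

View pics/s.png

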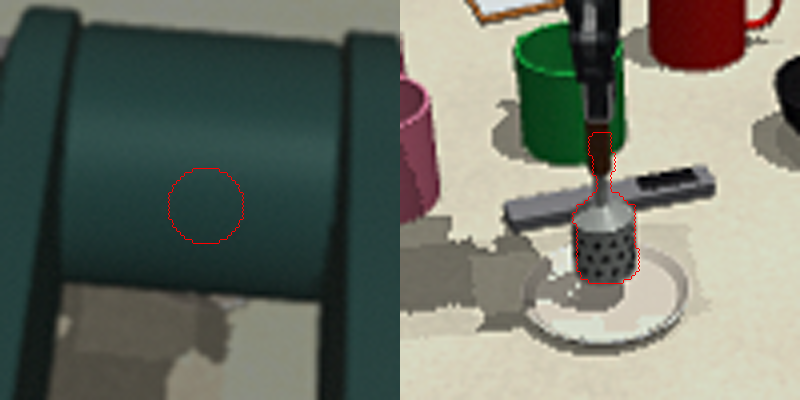

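The infuser hangs upright over the saucer's floor, basket at (605,245). I lower it gently to contact.

Request:
{"op": "step_arm", "data": {
  "commands": [
    [255,0,0,6,0],
    [255,0,0,8,0],
    [255,0,0,6,0],
    [255,0,0,3,0],
    [255,0,0,1,0],
    [255,0,0,0,0],
    [255,0,0,0,0]
  ]
}}

```text
t: 14.45
tcp_pos: [0.4667, 0.0204, 0.1493]
eef_rot: [0.435, 3.111, -0.0]
wrist_force: [-0.2, 0.2, -0.8]
grip_width: 0.0164
grip_force: 58.7
```

Request:
{"op": "step_arm", "data": {
  "commands": [
    [255,0,0,1,0],
    [255,0,0,0,0],
    [255,0,0,0,0]
  ]
}}

```text
t: 14.75
tcp_pos: [0.4666, 0.0204, 0.1483]
eef_rot: [0.435, 3.111, -0.0]
wrist_force: [-1.2, 0.0, -1.7]
grip_width: 0.016
grip_force: 58.7
```

Request:
{"op": "step_arm", "data": {
  "commands": [
    [255,0,0,0.5,0],
    [255,0,0,0,0],
    [255,0,0,0,0]
  ]
}}

```text
t: 15.05
tcp_pos: [0.4665, 0.0204, 0.1477]
eef_rot: [-0.435, -3.111, 0.0]
wrist_force: [-0.1, -0.3, -2.0]
grip_width: 0.0162
grip_force: 58.7
```

Request:
{"op": "step_arm", "data": {
  "commands": [
    [255,0,0,0.7,0],
    [255,0,0,0,0],
    [255,0,0,0,0]
  ]
}}

```text
t: 15.35
tcp_pos: [0.4667, 0.0204, 0.1473]
eef_rot: [0.435, 3.111, -0.0]
wrist_force: [0.1, -0.0, 3.4]
grip_width: 0.0167
grip_force: 59.3
```

Request:
{"op": "step_arm", "data": {
  "commands": [
    [255,0,0,0.7,0],
    [255,0,0,0,0],
    [255,0,0,0,0]
  ]
}}

```text
t: 15.65
tcp_pos: [0.4671, 0.0204, 0.1472]
eef_rot: [0.435, 3.11, -0.0]
wrist_force: [-3.6, -0.2, 10.1]
grip_width: 0.0165
grip_force: 60.2
```

Contact confirmed by the wrist force. I ease the press, open, and check.

Request:
{"op": "step_arm", "data": {
  "commands": [
    [255,0,0,-0.5,0],
    [255,0,0,0,0],
    [190,0,0,0,0],
    [170,0,0,0,0],
    [140,0,0,0,0],
    [100,0,0,0,0],
    [50,0,0,0,0],
    [0,0,0,0,0],
    [0,0,0,0,0],
    [0,0,0,0,0]
  ]
}}

```text
t: 16.65
tcp_pos: [0.4665, 0.0204, 0.1468]
eef_rot: [0.435, 3.111, -0.0]
wrist_force: [-0.7, -0.1, 0.4]
grip_width: 0.0854
grip_force: 0.0
```

Request:
{"op": "step_arm", "data": {
  "commands": [
    [0,0,0,-8,0],
    [0,0,0,-15,0],
    [0,0,0,-25,0],
    [0,0,0,-25,0],
    [0,0,0,-25,0],
    [0,0,0,-15,0],
    [0,0,0,-5,0],
    [0,0,0,0,0],
    [0,0,0,0,0],
    [0,0,0,0,0]
  ]
}}

```text
t: 17.65
tcp_pos: [0.4657, 0.0205, 0.2638]
eef_rot: [-0.435, -3.109, 0.0]
wrist_force: [-0.3, -0.4, 0.5]
grip_width: 0.0858
grip_force: 0.0
```

Run:
```python
from h import *
s=env.observe();print(s["t"],s["tcp_pos"],s["grip_width"]);cv2.imwrite("pics/e.png",env.get_image("side"))
xy=(.465,.019)
m=mask("side","infuser",proj("side",[*xy,.07]))
if m is not None: print(fit({"side":m},xy,.006,SEC["infuser"]))
```

```text
17.65 [0.46573671 0.02047848 0.26378808] 0.08576496514091377
(array([0.4638, 0.0193]), 68, [512])
```

View pics/e.png

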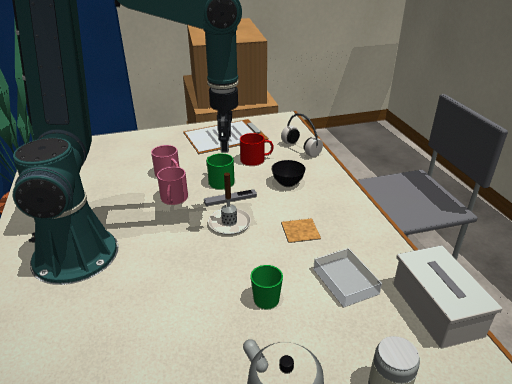

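The infuser stands upright on the saucer at (229,205). The gripper is clear above it and the other items are where they began.

```bash
python3 -c "
from plant import env
print(env.finish_job())"
```

```text
the job is handed in; nothing more can be done
None
```

The infuser was dipped in the green mug, held there for over a second, and now stands upright and released on the saucer near its centre; the job is handed in, but no verdict was returned.

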